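Clamp the blue specimen and set the preload

ROBOT

A 6-joint arm with a two-finger parallel gripper is mounted at the origin on the work surface. World frame = base frame: x ahead of the robot, y to its left, z up, the work surface at z = 0. Lengths are in m, angles in rad, forces in N, time in s.
With the tool pointing down it reaches from about 0.35 to 0.975 m from the base axis. Payload 4.9 kg.
Tool frame: the origin (TCP) lies at the very end of the fingers, on their centre line; the grasp point (between the pads) lies 19 mm behind it (ctrl.grip_point_offset is the distance from the TCP to the grasp point, in m); z points along the fingers, y is the line along which they close (so a half turn about z gives the same grasp; the last joint's range is limited). The gripper opens to 85 mm and grips with 20 to 120 N. Pads are 22 mm wide; open, the fingers measure 114 mm over their backs; the gripper's body (76 mm by 85 mm) begins 54 mm behind the grasp point. The pads swing forward as they close: fully open they stand 13 mm farther back than shut.
Start: joints at [-1.295, 0.053, 1.613, -0, 1.476, -0.119], TCP at [0.24, -0.577, 0.231] pointing down, gripper open.
Joint ranges: [-3.01, 3.01], [-1.01, 2.22], [0.06, 2.58], [-1.02, 4.17], [0.09, 2.62], [-3.14, 3.14]. Speed limits (rad/s): [2.57, 2.57, 3.14, 3.14, 3.14, 3.14].

INTERFACE

Orientations are given as a rotation vector (axis times angle).
In Python, from station import ctrl gives the robot as it stands.
- The arm moves only by the tool send_rows, never from a script. Its argument "rows" is a list of rows, each a list of 3 entries, a list of its own where there are three numbers: the finger opening in cm, from 0 to 8.54, then the shift along the tool's x, y, z in cm, then the turn about the tool's z in degrees. A call has 1 to 10 rows; each row shifts and turns the commanded pose from where the row before left it, along the tool's axes as they then stand; what a row does not reach is not made up. A row lasts 1/8 s, in which the tool goes at most 62.5 mm and 10.7 degrees, less where a joint would pass 70% of its speed; a pose out of reach is approached as far as the arm can. A call with a gripper value outside its range is refused whole. The fingers move at their own pace and stop on an object; "newtons" is the grip in N (left out, the last holds). Time passes only in rows, so rows that do not move let the fingers close. It gives the time, the measured TCP pose, the force, the opening and the grip force at its end, in the units of the state.
- ctrl.get_obs(): the state, without advancing time (a new reading comes with each control period).
- ctrl.get_image(name): name is "scene" or "top"; returns a dict with "frame" (384x512x3 uint8, red, green, blue), "range_z" (384x512 float32, m along the optical axis (not along the pixel's ray), 0 where there is no reading), "fx", "fy", "cx", "cy" (pixels), "k1" (the pictures are not rectified: a ray, as slopes to the right and down, at radius r is drawn at 1 + k1 r^2 times it, then the intrinsics apply), "cam_to_world" (4x4, takes a point from camera to world coordinates). Camera axes: x right, y down, z forward; pixel columns grow to the right and rows downward; lengths in m; the calibration is good to about 2 mm. A picture is of the moment at which its call begins.
- ctrl.finish_job(): hands the job in; it is judged then, once.
The state is a dict: "t": time; "q": joint angles; "dq": joint speeds; "effort": joint torques, N m; "tool_pos": TCP position; "tool_rot": TCP orientation; "contact_force": force on the tool from outside, world axes, zero at the start; "wrist_torque": the same for the moment, N m; "opening": finger opening in m; "grip_force": force on a finger pad.
Only numpy, scipy, OpenCV 4.12 (cv2) and the standard library are available. Lean on these libraries where they do the work, as an engineer would, in place of code of your own. Each camera call takes 0.05 s, during which the arm holds its last target. There are 200 camera calls.

TASK

Take the blue moulded specimen off the sample mat and seat it fully home in the pocket of the specimen holder, then swing the red locking lever fully shut over it. After that, turn the black preload knob until the tip of the dial's needle stands on the red mark, and let go. Leave the other specimens, the jar and the brush where they are.

Things in the scene. Friction and masses are not known exactly. Their poses are not given: they have to be found in the camera images.
- holder: Fixed specimen holder on the bench: teal foot 180 x 240 x 12 mm carrying a grey deck 160 (x) x 220 (y) mm whose top is 40 mm above the bench. Origin: centre of its underside. In its frame the pocket is at (0, 65) mm, the lever's hinge at (55, 65), the knob's axis at (-40, -60) and the dial's centre at (35, -60); the dial (radius 43 mm) stands 8 mm above the deck.
- pocket (a point): Centre of the floor of the pocket, 26 mm above the bench and 14 mm below the deck. Axes as the holder's: the pocket is 46 mm along x, 26 mm along y (1 mm clearance all round), with a 2 mm chamfered mouth.
- blue_block: Loose blue plastic specimen, 44 (own x) x 24 (own y) x 34 mm high, 45 g, lowest 3 mm slightly narrower; standing on the mat, it may be put in either way round. Origin: centre of its underside; z up. Seated, its origin is at the pocket's floor and it stands 20 mm above the deck.
- white_block: The same specimen in white plastic; leave it. Origin: centre of its underside.
- amber_block: The same specimen in amber plastic; leave it. Origin: centre of its underside.
- sample_mat: Fixed grey mat 130 x 270 mm, 4 mm thick, on which the three specimens stand about 85 mm apart. Origin: centre of its underside.
- lever (a joint): Red locking lever, a flat bar 14 mm wide and 10 mm thick that swings level about an upright hinge, its underside 62.5 mm above the bench (2.5 mm above a seated specimen). 0 = fully shut (lies along the holder's -x from the hinge, across the pocket; end stop), grows as it opens clockwise seen from above, towards the holder's +y; at most 1.6 rad. Stays where it is left.
- lever_post (a point): Point to grip on the lever's yellow upright handle post, 16 mm in diameter, 110 mm from the hinge axis; this point is 92.5 mm above the bench, the post rises from the bar's top at 72.5 mm to 107.5 mm. Axes turn with the lever: own x points from the post to the hinge.
- lever_hinge (a point): Point on the lever's upright hinge axis.
- knob (a joint): Turn of the black preload knob about its upright axis, clockwise seen from above = growing, 0 to 3.4 rad. It drives the needle 0.6 rad per rad of knob. Stays where it is left.
- knob_grip (a point): Point on the knob's axis at the height to grip. The knob is a black bar 42 mm long and 14 mm thick whose sides can be pinched, its top 84 mm above the bench; below 54 mm is a round skirt 44 mm in diameter. This point is 77 mm above the bench; own x runs along the grip bar.
- needle (a joint): Angle of the dial's black needle, clockwise seen from above, 0 = along the holder's +y; always 0.6 x the knob's angle.
- needle_tip (a point): Tip of the needle, 36 mm from the dial's centre, 51 mm above the bench.
- red_mark (a point): Point on the red mark on the dial (6 mm wide across the needle's sweep, 27 to 39 mm from the centre), 36 mm from the dial's centre. It does not move; always clockwise of the needle's start.
- pellet_jar: Loose closed jar, 60 mm in diameter, 90 mm high; leave it. Origin: centre of its underside.
- brush: Loose cleaning brush 150 mm long lying on the bench; leave it. Own x runs along it.

How it is judged:
By the outcome, as a careful person would: the job done as asked, in the order asked, and still so for the second after the job is handed in, with the robot touching nothing.
It also fails if it takes over 72 s, if anything falls off the work surface, if the arm or the gripper's body presses on something with over 40 N, if the wrist force passes 120 N, or if a joint passes its speed limit or range.

## Working session

There is one attempt and no reset: what is moved stays moved. The work goes in short steps, Python scripts to look and compute and a tool call to move; the robot and the scene stay as the last step left them, time stands still between calls to the robot, and variables do not carry over. Pictures are saved under pics/ and viewed, at most 10 in all, crops included, and the job is handed in when it is done.

Besides the shell and the picture viewer there is one more tool, called after "Request:" by a JSON object that holds its "api" and its "payload", one argument or row to a line. send_rows: Moves the arm, as the interface text tells. Its arguments: {"type":"object","properties":{"rows":{"type":"array","items":{"type":"array"}},"newtons":{"type":"number"}},"required":["rows"]}

```bash
mkdir -p pics; ls; cat > h.py <<'E'
import numpy as np,cv2
from station import ctrl
def grab(name,fn=None):
    im=ctrl.get_image(name)
    if fn: cv2.imwrite('pics/'+fn,cv2.cvtColor(im['frame'],cv2.COLOR_RGB2BGR))
    return im
def rays(im,uv):
    uv=np.atleast_2d(np.asarray(uv,float))
    d=np.c_[(uv[:,0]-im['cx'])/im['fx'],(uv[:,1]-im['cy'])/im['fy']]
    s=d.copy()
    for _ in range(20): s=d/(1+im['k1']*(s**2).sum(1,keepdims=True))
    return np.c_[s,np.ones(len(s))]
def onplane(im,uv,z):
    T=np.array(im['cam_to_world']); r=rays(im,uv)@T[:3,:3].T; o=T[:3,3]
    return o+r*((z-o[2])/r[:,2])[:,None]
def bydepth(im,uv):
    uv=np.atleast_2d(uv); T=np.array(im['cam_to_world'])
    z=im['range_z'][uv[:,1].astype(int),uv[:,0].astype(int)]
    return (rays(im,uv)*z[:,None])@T[:3,:3].T+T[:3,3]
E
python3 - <<'E'
from h import *
for n in('scene','top'):
    im=grab(n,n+'1.png');print(n,im['fx'],im['k1'],np.round(im['cam_to_world'],3).tolist())
o=ctrl.get_obs();print(o)
E
```

```text
pics
scene 394.79482859563177 0.02932632645566953 [[-0.294, 0.716, -0.633, 1.206], [0.956, 0.209, -0.208, 0.226], [-0.017, -0.666, -0.746, 0.845], [0.0, 0.0, 0.0, 1.0]]
top 495.19646638002166 -0.21075733638294158 [[0.018, -0.986, 0.164, 0.349], [-0.999, -0.022, -0.025, 0.021], [0.028, -0.164, -0.986, 1.396], [0.0, 0.0, 0.0, 1.0]]
{'t': 0.1, 'q': array([-1.29498788e+00,  5.33282162e-02,  1.61414085e+00, -2.96909747e-07,
        1.47600602e+00, -1.18995875e-01]), 'dq': array([-0.00041253, -0.00153532, -0.00279095, -0.00145557,  0.00051103,
        0.00158056]), 'effort': array([ 1.34126549e-04, -3.94899309e+01, -3.71365893e+01, -1.56856213e-04,
        3.84632091e-03,  7.36400295e-06]), 'tool_pos': array([ 0.24024172, -0.57637751,  0.23017225]), 'tool_rot': array([-3.07874078e+00, -6.15769332e-01,  2.31928036e-04]), 'contact_force': array([-0.28139714, -0.46799069,  0.1385069 ]), 'wrist_torque': array([-0.00956137,  0.02088022, -0.03375348]), 'grip_force': 0.0, 'opening': 0.0852511733326894}
```

View pics/top1.png

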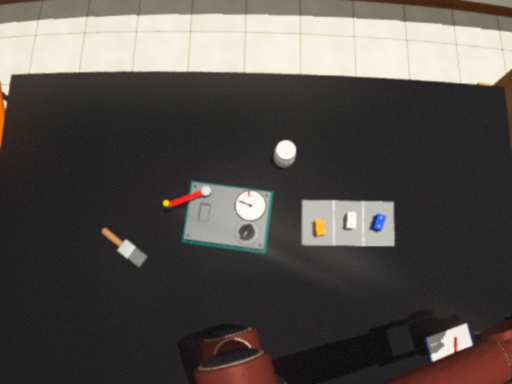

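View pics/scene1.png

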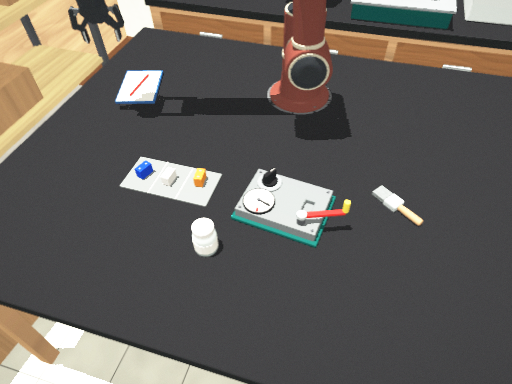

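The top view shows the blue block at (379,222), white (351,220), amber (320,227). The holder is around (228,216) with the lever post at (166,203), hinge (206,191), dial (250,205), knob (246,232) and jar (285,153). In the scene view, blue is at (144,170), the pocket ~(308,206) and the post (347,206).

```bash
cat >> h.py <<'E'
def masks(im):
    f=cv2.cvtColor(im['frame'],cv2.COLOR_RGB2HSV); H,S,V=[f[...,i].astype(int) for i in range(3)]
    return dict(blue=(H>105)&(H<130)&(S>150)&(V>60),teal=(H>78)&(H<100)&(S>120)&(V>50),
      yellow=(H>24)&(H<34)&(S>170)&(V>120),red=((H<6)|(H>174))&(S>160)&(V>110))
def big(m,box=None):
    m=m.astype(np.uint8)
    if box: k=np.zeros_like(m);k[box[1]:box[3],box[0]:box[2]]=1;m=m*k
    n,l,s,c=cv2.connectedComponentsWithStats(m,connectivity=8)
    i=1+s[1:,4].argmax(); return l==i
def uvs(m): v,u=np.nonzero(m); return np.c_[u,v].astype(float)
E
python3 - <<'E'
from h import *
B={'top':(150,130,410,270),'scene':(110,140,370,260)}
for n in('top','scene'):
    im=grab(n); M=masks(im); b=B[n]
    u=uvs(big(M['blue'],b)); P=bydepth(im,u); print(n,'blue n',len(u),'z',np.round(np.percentile(P[:,2],[5,25,50,75,95]),4))
    for zz in(.038,):
        W=onplane(im,u,zz)[:,:2]; r=cv2.minAreaRect((W*1000).astype(np.float32)); print(' allrect',r)
        t=P[:,2]>.034
        if t.sum()>8: print(' top n',t.sum(),cv2.minAreaRect((W[t]*1000).astype(np.float32)),W[t].mean(0))
    tm=M['teal'].copy();k=np.zeros_like(tm);k[b[1]:b[3],b[0]:b[2]]=1;u=uvs(tm&k)
    W=onplane(im,u,.012)[:,:2]*1000; r=cv2.minAreaRect(W.astype(np.float32)); print(' teal',len(u),r)
    u=uvs(big(M['yellow'],b));P=bydepth(im,u);print(' yellow',len(u),P.mean(0),P[:,2].max(),onplane(im,[u.mean(0)],.1),onplane(im,[u.mean(0)],.09))
    u=uvs(big(M['red'],b));P=bydepth(im,u);W=onplane(im,u,.0725);c,s,v=np.linalg.svd(W[:,:2]-W[:,:2].mean(0));print(' lever',len(u),W.mean(0),np.arctan2(v[0,1],v[0,0]))
    x0,y0,x1,y1=(175,170,285,260) if n=='top' else (225,160,345,245)
    img=cv2.resize(cv2.cvtColor(im['frame'],cv2.COLOR_RGB2BGR)[y0:y1,x0:x1],None,fx=6,fy=6,interpolation=cv2.INTER_CUBIC); cv2.imwrite(f'pics/c_{n}.png',img)
E
```

```text
top blue n 128 z [0.0236 0.0347 0.0376 0.0396 0.0428]
 allrect ((522.0974731445312, -341.9125671386719), (26.442598342895508, 45.49187088012695), 72.2518310546875)
 top n 100 ((521.9364013671875, -342.8847961425781), (24.1774845123291, 45.527198791503906), 68.96841430664062) [ 0.52305685 -0.34343903]
 teal 302 ((532.5718383789062, 83.5318603515625), (238.712890625, 179.9369354248047), 83.42249298095703)
 yellow 20 [0.55279712 0.24276513 0.10771841] 0.11126817689695567 [[0.55402031 0.24409635 0.1       ]] [[0.55560508 0.24582117 0.09      ]]
 lever 199 [0.5715609  0.19730618 0.0725    ] -1.1946245309333876
scene blue n 198 z [0.0062 0.0169 0.0293 0.0361 0.0385]
 allrect ((538.2061157226562, -334.4245910644531), (50.02973937988281, 57.63226318359375), 72.52236938476562)
 top n 69 ((528.55419921875, -336.637451171875), (40.257205963134766, 41.32259750366211), 74.96003723144531) [ 0.52772899 -0.34443652]
 teal 639 ((539.4931640625, 82.69792175292969), (240.0517578125, 183.35443115234375), 83.60420989990234)Traceback (most recent call last):
  File "<stdin>", line 12, in <module>
  File "h.py", line 28, in big
    i=1+s[1:,4].argmax(); return l==i
        ~~~~~~~~~~~~~~^^
ValueError: attempt to get argmax of an empty sequence
```

View pics/c_top.png

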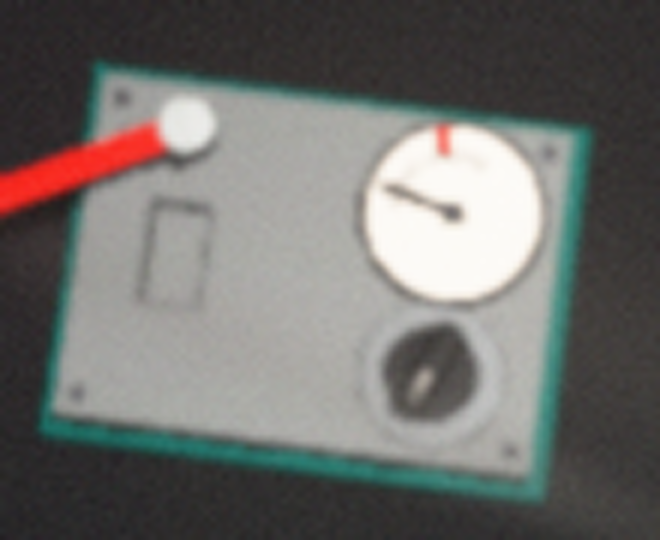

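The crop shows the hinge cap at (188,125), pocket outline with corners about (155,203), (213,210), (203,305), (140,300), dial centre (453,213), needle tip (385,187), red mark (445,140) and knob (430,370).

```bash
python3 - <<'E'
from h import *
from scipy.spatial.transform import Rotation as Ro
im=grab('top')
def c(x,y,z): 
    return np.round(onplane(im,[[(x+.5)/6-.5+175,(y+.5)/6-.5+170]],z)[0,:2]*1000,1)
pk=[c(x,y,.04) for x,y in((155,203),(213,210),(203,305),(140,300))]
print('pocket',pk,np.mean(pk,0),'hinge',c(188,125,.08),'dial',c(453,213,.048),'tip',c(385,187,.051),'mark',c(445,140,.048),c(445,140,.05),'knob',c(430,370,.07))
# deck screws corners
print('screws',np.mean([c(*p,.04) for p in((122,98),(548,152),(510,452),(77,392))],0))
o=ctrl.get_obs();print(Ro.from_rotvec(o['tool_rot']).as_matrix().round(3).tolist(), o['tool_pos'])
im=grab('scene');x0,y0,x1,y1=(225,155,355,245)
I=cv2.cvtColor(im['frame'],cv2.COLOR_RGB2BGR);A=cv2.resize(I[y0:y1,x0:x1],None,fx=5,fy=5,interpolation=cv2.INTER_CUBIC)
Bm=cv2.resize(I[155:185,125:255],None,fx=5,fy=5,interpolation=cv2.INTER_CUBIC);cv2.imwrite('pics/c_s.png',np.vstack([A,Bm]))
E
```

```text
pocket [array([563.9, 157.4]), array([561.2, 130.4]), array([516.9, 133.5]), array([518.5, 162.6])] [540.125 145.975] hinge [593.4 139.8] dial [561.   19.5] tip [571.9  50.9] mark [595.   23.9] [594.6  23.9] knob [486.1  28.3]
screws [533.125  82.975]
[[0.923, 0.385, -0.0], [0.385, -0.923, 0.001], [0.0, -0.001, -1.0]] [ 0.24030072 -0.57666021  0.23072574]
```

View pics/c_s.png

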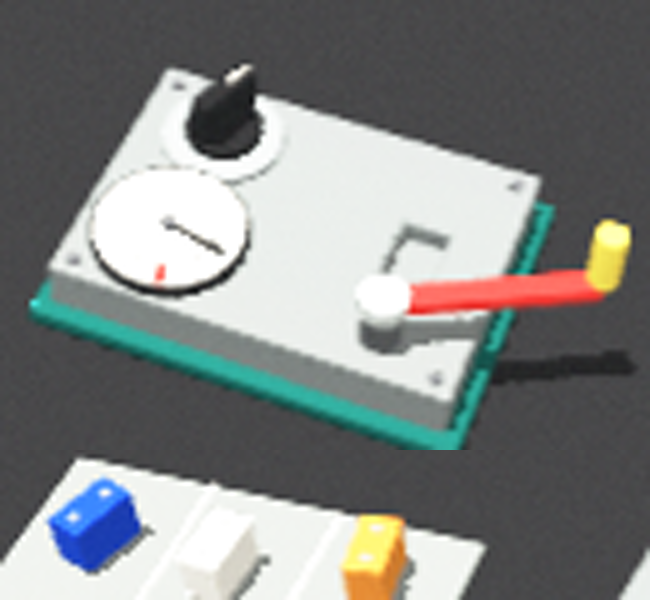

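The scene crop shows the blue block's top face with corners near (52,518), (103,478), (134,490), (84,532), and the deck screws at (178,86), (517,186), (437,378), (73,258).

```bash
python3 - <<'E'
from h import *
im=grab('scene')
f=lambda x,y,z:onplane(im,[[(x+.5)/5-.5+225,(y+.5)/5-.5+155]],z)[0,:2]*1000
g=lambda x,y,z:onplane(im,[[(x+.5)/5-.5+125,(y-450+.5)/5-.5+155]],z)[0,:2]*1000
s=np.array([f(*p,.04) for p in((178,86),(517,186),(437,378),(73,258))]);print('screws',s.round(1).tolist(),s.mean(0),'yaw',np.degrees([np.arctan2(*(b-a)[::-1]) for a,b in((s[0],s[1]),(s[3],s[2]))]))
b=np.array([g(*p,.038) for p in((52,518),(103,478),(134,490),(84,532))]);print('blue',b.round(1).tolist(),b.mean(0))
# blue via brightness in both
for n in('top','scene'):
    im=grab(n);m=big(masks(im)['blue'],(350,200,400,245) if n=='top' else (125,150,165,190))
    v=im['frame'].astype(int).sum(2);t,_=cv2.threshold(v[m].clip(0,255*3).astype(np.uint16).reshape(-1,1),0,65535,cv2.THRESH_OTSU)
    mt=m&(v>t);print(n,m.sum(),mt.sum(),t,cv2.minAreaRect((onplane(im,uvs(mt),.038)[:,:2]*1000).astype(np.float32)))
    uu=uvs(m);print(uu.min(0),uu.max(0))
    if n=='top':
        a=onplane(im,uvs(m),.038)[:,:2];c,s,w=np.linalg.svd(a-a.mean(0));print(a.mean(0),np.degrees(np.arctan2(w[0,1],w[0,0])),s)
E
```

```text
screws [[455.5, -8.9], [476.8, 189.2], [614.4, 174.0], [592.3, -25.5]] [534.74660305  82.20000112] yaw [83.85303447 83.66653918]
blue [[540.8, -361.5], [502.5, -348.9], [506.6, -326.6], [545.8, -338.2]] [ 523.91651336 -343.78795714]
top 129 95 309.0 ((523.5043334960938, -344.8861389160156), (20.89814567565918, 41.10699462890625), 70.43339538574219)
[372. 214.] [384. 230.]
[ 0.52125626 -0.34117243] 156.51936465245947 [0.14782859 0.08777894]
scene 196 70 355.0 ((530.9107055664062, -346.8997802734375), (21.992721557617188, 51.32228469848633), 70.2195053100586)
[135. 161.] [152. 178.]
```

Request:
{"api": "send_rows", "payload": {
  "rows": [
    [5,[0,0,0],10.4],
    [5,[0,0,0],10.4],
    [5,[0,0,0],10.4],
    [5,[0,0,0],10.4],
    [5,[3.2,-5.2,0],0],
    [5,[3.2,-5.2,0],0],
    [5,[3.2,-5.2,0],0],
    [5,[3.2,-5.2,0],0],
    [5,[3.2,-5.2,0],0],
    [5,[3.2,-5.2,0],0]
  ],
  "newtons": 30
}}

```text
t: 1.7
tool_pos: [0.5248, -0.3429, 0.2316]
tool_rot: [3.098, -0.518, 0.001]
contact_force: [-0.4, -0.7, 0.1]
opening: 0.0499
grip_force: 0.0
```

```bash
cat >> h.py <<'E'
from scipy.spatial.transform import Rotation as Ro
def to(x,y,z,xdeg):
    "remaining move to TCP x,y,z mm with tool x axis at xdeg in world: turn first, then shift (cm) in the turned axes"
    o=ctrl.get_obs();R=Ro.from_rotvec(o['tool_rot']).as_matrix();p=o['tool_pos']*1000
    a=np.degrees(np.arctan2(R[1,0],R[0,0]));d=np.array([x,y,z])-p
    t=-((xdeg-a+90)%180-90)
    def ax(A):
        A=np.radians(A);return np.r_[d[0]*np.cos(A)+d[1]*np.sin(A),d[0]*np.sin(A)-d[1]*np.cos(A),-d[2]]/10
    print('t',round(o['t'],2),'pos',p.round(1),'xdeg',a.round(2),'tilt',np.degrees(np.arccos(-R[2,2])).round(2),'F',o['contact_force'].round(1),'open',round(o['opening']*1000,1),'grip',round(o['grip_force'],1),'q6',o['q'][5].round(2))
    print(' turn',round(t,2),'shift after turn',ax(a-t).round(3),'shift without turn',ax(a).round(3))
E
python3 -c "
from h import *
to(523.3,-343.8,21,-19)"
```

```text
t 1.7 pos [ 524.8 -342.9  231.6] xdeg -18.98 tilt 0.04 F [-0.4 -0.7  0.1] open 49.9 grip 0.0 q6 1.2
 turn 0.02 shift after turn [-0.115  0.132 21.059] shift without turn [-0.115  0.132 21.059]
```

Request:
{"api": "send_rows", "payload": {
  "rows": [
    [5,[-0.1,0.1,6],0],
    [5,[0,0,6],0],
    [5,[0,0,4.5],0],
    [5,[0,0,0],0],
    [5,[0,0,0],0]
  ]
}}

```text
t: 2.33
tool_pos: [0.5233, -0.346, 0.0686]
tool_rot: [3.097, -0.518, 0.004]
contact_force: [0.3, -0.1, 0.7]
opening: 0.0496
grip_force: 0.0
```

```bash
python3 -c "
from h import *
to(523.3,-343.8,21,-19)
im=grab('scene');I=cv2.cvtColor(im['frame'],cv2.COLOR_RGB2BGR)
cv2.imwrite('pics/g.png',cv2.resize(I[110:210,100:230],None,fx=5,fy=5,interpolation=cv2.INTER_CUBIC))"
```

```text
t 2.33 pos [ 523.3 -346.    68.6] xdeg -18.99 tilt 0.18 F [ 0.3 -0.1  0.7] open 49.6 grip 0.0 q6 1.2
 turn 0.01 shift after turn [-0.066 -0.205  4.756] shift without turn [-0.066 -0.205  4.756]
```

View pics/g.png

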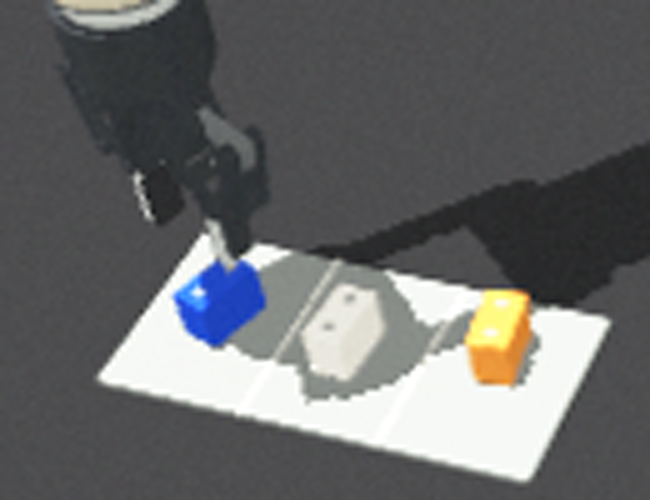

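The fingers straddle the blue block (around (220,300) in the crop) with clearance; white and amber are undisturbed.

Request:
{"api": "send_rows", "payload": {
  "rows": [
    [5,[0,-0.15,1.5],0],
    [5,[0,0,1.5],0],
    [5,[0,0,1],0],
    [5,[0,0,0.7],0],
    [5,[0,0,0],0],
    [2,[0,0,0],0],
    [2,[0,0,0],0],
    [2,[0,0,0],0],
    [2,[0,0,0],0]
  ],
  "newtons": 40
}}

```text
t: 3.5
tool_pos: [0.5231, -0.3439, 0.0201]
tool_rot: [3.098, -0.518, 0.002]
contact_force: [0.9, -0.2, 3.0]
opening: 0.0229
grip_force: 40.1
```

```bash
python3 -c "
from h import *
to(523.3,-343.8,21,-19)"
```

```text
t 3.5 pos [ 523.1 -343.9   20.1] xdeg -18.98 tilt 0.08 F [ 0.9 -0.2  3. ] open 22.9 grip 40.1 q6 1.2
 turn 0.02 shift after turn [ 0.014 -0.016 -0.092] shift without turn [ 0.014 -0.016 -0.092]
```

Request:
{"api": "send_rows", "payload": {
  "rows": [
    [2,[0,0,-2],0],
    [2,[0,0,-5],0],
    [2,[0,0,-5],0],
    [2,[0,0,0],-6.3],
    [2,[0,0,0],-6.3]
  ]
}}

```text
t: 4.12
tool_pos: [0.5232, -0.3439, 0.1419]
tool_rot: [3.135, -0.169, 0.004]
contact_force: [-0.8, 0.4, 0.0]
opening: 0.0229
grip_force: 39.9
```

```bash
python3 -c "
from h import *
to(540.6,147,130,-6.4)"
```

```text
t 4.12 pos [ 523.2 -343.9  141.9] xdeg -6.17 tilt 0.17 F [-0.8  0.4  0. ] open 22.9 grip 39.9 q6 0.98
 turn 0.23 shift after turn [ -3.74  -48.98    1.194] shift without turn [ -3.54  -48.995   1.194]
```

Request:
{"api": "send_rows", "payload": {
  "rows": [
    [2,[-0.4,-5.4,0],0.2],
    [2,[-0.4,-5.4,0],0],
    [2,[-0.4,-5.4,0],0],
    [2,[-0.4,-5.4,0],0],
    [2,[-0.4,-5.4,0],0],
    [2,[-0.4,-5.4,0],0],
    [2,[-0.4,-5.4,0],0],
    [2,[-0.4,-5.4,0],0],
    [2,[-0.4,-5.4,0],0],
    [2,[0,0,0],0]
  ]
}}

```text
t: 5.38
tool_pos: [0.5421, 0.1465, 0.1404]
tool_rot: [-3.136, 0.172, -0.001]
contact_force: [-0.2, -0.4, -0.6]
opening: 0.0229
grip_force: 39.9
```

```bash
python3 -c "
from h import *
to(540.6,147,75,-6.4)
im=grab('scene');I=cv2.cvtColor(im['frame'],cv2.COLOR_RGB2BGR)
cv2.imwrite('pics/g2.png',cv2.resize(I[130:240,240:370],None,fx=5,fy=5,interpolation=cv2.INTER_CUBIC))
for n in ('scene','top'):
  im=grab(n);m=masks(im)['blue']; u=uvs(big(m,(240,120,370,240) if n=='scene' else (170,170,260,260)));print(n,len(u),u.mean(0),onplane(im,[u.mean(0)],.135))"
```

```text
t 5.38 pos [542.1 146.5 140.4] xdeg -6.28 tilt 0.06 F [-0.2 -0.4 -0.6] open 22.9 grip 39.9 q6 1.81
 turn 0.12 shift after turn [-0.152 -0.03   6.542] shift without turn [-0.152 -0.031  6.542]
scene 194 [308.55670103 180.79896907] [[0.54062961 0.14162889 0.135     ]]Traceback (most recent call last):
  File "<string>", line 7, in <module>
    im=grab(n);m=masks(im)['blue']; u=uvs(big(m,(240,120,370,240) if n=='scene' else (170,170,260,260)));print(n,len(u),u.mean(0),onplane(im,[u.mean(0)],.135))
                                          ~~~^^^^^^^^^^^^^^^^^^^^^^^^^^^^^^^^^^^^^^^^^^^^^^^^^^^^^^^^^^
  File "h.py", line 28, in big
    i=1+s[1:,4].argmax(); return l==i
        ~~~~~~~~~~~~~~^^
ValueError: attempt to get argmax of an empty sequence
```

View pics/g2.png

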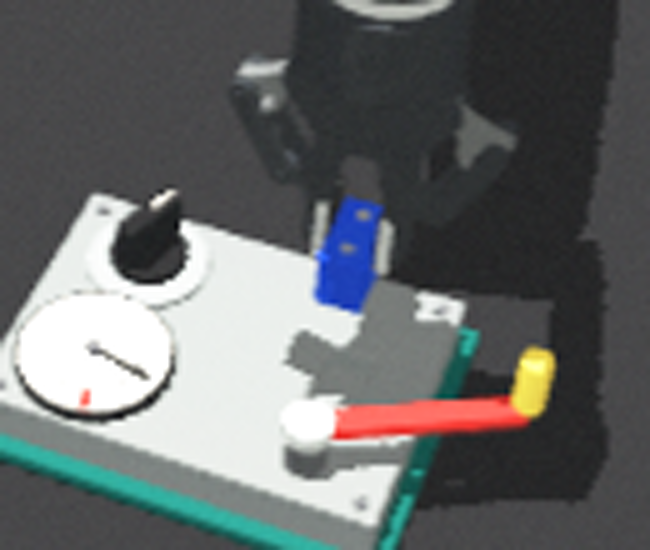

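The block is held level between the fingers above the deck, with the lever clear. Now lowering to just above the mouth.

Request:
{"api": "send_rows", "payload": {
  "rows": [
    [2,[-0.15,0,3.5],0.1],
    [2,[0,0,3],0],
    [2,[0,0,1.4],0],
    [2,[0,0,0],0],
    [2,[0,0,0],0]
  ]
}}

```text
t: 6.15
tool_pos: [0.542, 0.1433, 0.0618]
tool_rot: [-3.136, 0.184, -0.004]
contact_force: [-0.1, -0.2, -0.5]
opening: 0.0227
grip_force: 39.9
```

```bash
python3 -c "
from h import *
to(540.6,147,43,-6.4)
im=grab('scene');I=cv2.cvtColor(im['frame'],cv2.COLOR_RGB2BGR)
cv2.imwrite('pics/g3.png',cv2.resize(I[150:240,250:360],None,fx=6,fy=6,interpolation=cv2.INTER_CUBIC))"
```

```text
t 6.15 pos [542.  143.3  61.8] xdeg -6.72 tilt 0.13 F [-0.1 -0.2 -0.5] open 22.7 grip 39.9 q6 1.81
 turn -0.32 shift after turn [-0.184 -0.349  1.881] shift without turn [-0.186 -0.348  1.881]
```

View pics/g3.png

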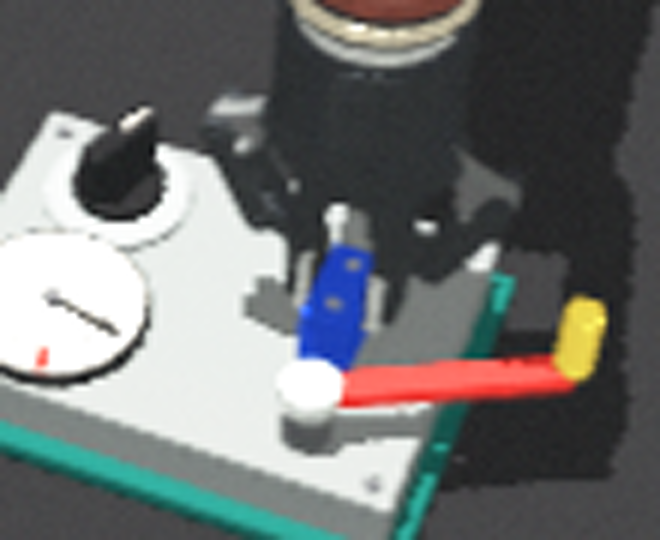

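The block hovers just above the deck at the pocket; TCP drifted ~3.5 mm in y, so correct.

Request:
{"api": "send_rows", "payload": {
  "rows": [
    [2,[-0.15,-0.35,0],-0.3],
    [2,[0,0,0],0],
    [2,[0,0,0],0]
  ]
}}

```text
t: 6.58
tool_pos: [0.5399, 0.1474, 0.0606]
tool_rot: [-3.137, 0.174, -0.001]
contact_force: [-0.4, 0.6, -0.4]
opening: 0.0234
grip_force: 39.9
```

```bash
python3 -c "
from h import *
to(540.6,147,43,-6.4)"
```

```text
t 6.58 pos [539.9 147.4  60.6] xdeg -6.36 tilt 0.03 F [-0.4  0.6 -0.4] open 23.4 grip 39.9 q6 1.82
 turn 0.04 shift after turn [0.075 0.035 1.758] shift without turn [0.075 0.035 1.758]
```

Request:
{"api": "send_rows", "payload": {
  "rows": [
    [2,[0.05,0,0.4],0],
    [2,[0,0,0.3],0],
    [2,[0,0,0],0]
  ]
}}

```text
t: 6.95
tool_pos: [0.5399, 0.1471, 0.0527]
tool_rot: [3.137, -0.175, -0.002]
contact_force: [0.1, -1.3, -1.0]
opening: 0.0231
grip_force: 39.9
```

```bash
python3 -c "
from h import *
to(540.6,147,43,-6.4);print(ctrl.get_obs()['wrist_torque'])"
```

```text
t 6.95 pos [539.9 147.1  52.7] xdeg -6.38 tilt 0.07 F [ 0.1 -1.3 -1. ] open 23.1 grip 39.9 q6 1.82
 turn 0.02 shift after turn [0.074 0.001 0.966] shift without turn [0.074 0.001 0.966]
[-0.02462442  0.00148241  0.06108035]
```

Request:
{"api": "send_rows", "payload": {
  "rows": [
    [2,[0,0,0.3],0],
    [2,[0,0,0.3],0],
    [2,[0,0,0],0]
  ]
}}

```text
t: 7.32
tool_pos: [0.5401, 0.1471, 0.0468]
tool_rot: [3.137, -0.175, -0.001]
contact_force: [-0.3, -0.3, -1.1]
opening: 0.0233
grip_force: 39.9
```

```bash
python3 -c "
from h import *
to(540.6,147,43,-6.4);print(ctrl.get_obs()['wrist_torque'])"
```

```text
t 7.33 pos [540.1 147.1  46.8] xdeg -6.38 tilt 0.02 F [-0.3 -0.3 -1.1] open 23.3 grip 39.9 q6 1.82
 turn 0.02 shift after turn [0.051 0.007 0.385] shift without turn [0.051 0.007 0.385]
[0.03703199 0.15820477 0.00025041]
```

Request:
{"api": "send_rows", "payload": {
  "rows": [
    [2,[0,0,0.3],0],
    [2,[0,0,0.2],0],
    [2,[0,0,0],0]
  ]
}}

```text
t: 7.7
tool_pos: [0.5401, 0.1472, 0.0421]
tool_rot: [-3.137, 0.175, 0.001]
contact_force: [-2.3, 1.2, 0.5]
opening: 0.0229
grip_force: 39.9
```

```bash
python3 -c "
from h import *
to(540.6,147,43,-6.4);print(ctrl.get_obs()['wrist_torque'])"
```

```text
t 7.7 pos [540.1 147.2  42.1] xdeg -6.38 tilt 0.03 F [-2.3  1.2  0.5] open 22.9 grip 39.9 q6 1.82
 turn 0.02 shift after turn [ 0.051  0.015 -0.09 ] shift without turn [ 0.051  0.015 -0.09 ]
[ 0.0660541   0.28231529 -0.0020206 ]
```

Request:
{"api": "send_rows", "payload": {
  "rows": [
    [2,[0,0,0.1],0],
    [2,[0,0,0],0]
  ]
}}

```text
t: 7.95
tool_pos: [0.5401, 0.1472, 0.0421]
tool_rot: [3.137, -0.175, -0.001]
contact_force: [-5.3, -0.9, 5.3]
opening: 0.0228
grip_force: 40.7
```

```bash
python3 -c "
from h import *
to(540.6,147,43,-6.4);print(ctrl.get_obs()['wrist_torque'])"
```

```text
t 7.95 pos [540.1 147.2  42.1] xdeg -6.38 tilt 0.05 F [-5.3 -0.9  5.3] open 22.8 grip 40.7 q6 1.82
 turn 0.02 shift after turn [ 0.049  0.017 -0.093] shift without turn [ 0.049  0.017 -0.093]
[-0.01486451  0.88339904 -0.03229049]
```

Request:
{"api": "send_rows", "payload": {
  "rows": [
    [4.5,[0,0,0],0],
    [4.5,[0,0,0],0],
    [4.5,[0,0,0],0],
    [4.5,[0,0,-3],0],
    [0,[0,0,0],0],
    [0,[0,0,0],0],
    [0,[0,0,0],0],
    [0,[0,0,0],0],
    [0,[0,0,0.5],0],
    [0,[0,0,0],0]
  ]
}}

```text
t: 9.2
tool_pos: [0.5397, 0.1471, 0.0653]
tool_rot: [3.136, -0.175, -0.003]
contact_force: [0.0, 0.1, -0.0]
opening: 0.0004
grip_force: 0.0
```

```bash
python3 -c "
from h import *
to(540.6,147,60,-6.4)"
```

```text
t 9.2 pos [539.7 147.1  65.3] xdeg -6.38 tilt 0.1 F [ 0.   0.1 -0. ] open 0.4 grip 0.0 q6 1.82
 turn 0.02 shift after turn [ 0.095 -0.     0.535] shift without turn [ 0.095 -0.     0.535]
```

Request:
{"api": "send_rows", "payload": {
  "rows": [
    [0,[0,0,0.4],0],
    [0,[0,0,0.2],0],
    [0,[0,0,0.1],0],
    [0,[0,0,0],0]
  ]
}}

```text
t: 9.7
tool_pos: [0.5402, 0.1472, 0.0601]
tool_rot: [3.137, -0.175, -0.001]
contact_force: [-3.8, -1.3, 5.5]
opening: 0.0
grip_force: 2.6
```

```bash
python3 -c "
from h import *
to(540.6,147,60,-6.4)"
```

```text
t 9.7 pos [540.2 147.2  60.1] xdeg -6.37 tilt 0.04 F [-3.8 -1.3  5.5] open 0.0 grip 2.6 q6 1.82
 turn 0.03 shift after turn [0.038 0.019 0.009] shift without turn [0.038 0.019 0.009]
```

Block contact at TCP z = 60.1 mm matches a fully seated specimen (60 mm). Next the lever.

Request:
{"api": "send_rows", "payload": {
  "rows": [
    [0,[0,0,-4],0],
    [5,[0,0,-4],0],
    [5,[0,0,0],-10.6],
    [5,[0,0,0],-10.6],
    [5,[0,0,0],-10.6],
    [5,[0,0,0],-10.6],
    [5,[0,0,0],-10.6],
    [5,[0,0,0],-10.6],
    [5,[0,0,0],-10.6],
    [5,[0,0,0],-10.6]
  ]
}}

```text
t: 10.95
tool_pos: [0.5403, 0.1472, 0.1392]
tool_rot: [2.428, 1.993, 0.0]
contact_force: [0.8, 0.7, 0.3]
opening: 0.0503
grip_force: 0.0
```

Request:
{"api": "send_rows", "payload": {
  "rows": [
    [5,[0,0,0],-10.6],
    [5,[0,0,0],-10.6],
    [5,[0,0,0],-10.6],
    [5,[0,0,0],0]
  ]
}}

```text
t: 11.45
tool_pos: [0.5403, 0.1472, 0.1392]
tool_rot: [1.8, 2.575, -0.0]
contact_force: [-0.2, 0.3, 0.0]
opening: 0.0502
grip_force: 0.0
```

```bash
python3 -c "
from h import *
to(554,244,78,112)
im=grab('scene');M=masks(im);u=uvs(big((M['yellow']),(320,180,370,230)));print(len(u),u.min(0),u.max(0))
# two-view: top-face centre & post axis
T1=np.array(im['cam_to_world']);r1=T1[:3,:3]@rays(im,[u.mean(0)])[0]
print(onplane(im,[u.mean(0)],.092))
im=grab('top');M=masks(im)
try:
  u=uvs(big(M['yellow'],(150,180,190,230)));print(len(u),onplane(im,[u.mean(0)],.1))
except Exception as e: print(e)"
```

```text
t 11.45 pos [540.3 147.2 139.2] xdeg 110.1 tilt 0.0 F [-0.2  0.3  0. ] open 50.2 grip 0.0 q6 -0.22
 turn -1.9 shift after turn [8.464 4.9   6.121] shift without turn [8.622 4.616 6.121]
4 [347. 209.] [348. 211.]
[[0.56850818 0.24669227 0.092     ]]
attempt to get argmax of an empty sequence
```

Request:
{"api": "send_rows", "payload": {
  "rows": [
    [5,[4.25,2.45,0],-1.9],
    [5,[4.25,2.45,0],0],
    [5,[0,0,0],0],
    [5,[0,0,3],0],
    [5,[0,0,2.8],0],
    [5,[0,0,0],0]
  ]
}}

```text
t: 12.3
tool_pos: [0.5531, 0.2427, 0.0783]
tool_rot: [-1.754, -2.602, 0.008]
contact_force: [-0.9, -0.7, -0.3]
opening: 0.0499
grip_force: 0.0
```

```bash
python3 -c "
from h import *
to(554,244,78,112)
im=grab('scene');I=cv2.cvtColor(im['frame'],cv2.COLOR_RGB2BGR)
cv2.imwrite('pics/g4.png',cv2.resize(I[140:250,250:380],None,fx=5,fy=5,interpolation=cv2.INTER_CUBIC))"
```

```text
t 12.3 pos [553.1 242.7  78.3] xdeg 112.01 tilt 0.35 F [-0.9 -0.7 -0.3] open 49.9 grip 0.0 q6 -0.09
 turn 0.01 shift after turn [0.081 0.134 0.032] shift without turn [0.081 0.134 0.032]
```

View pics/g4.png

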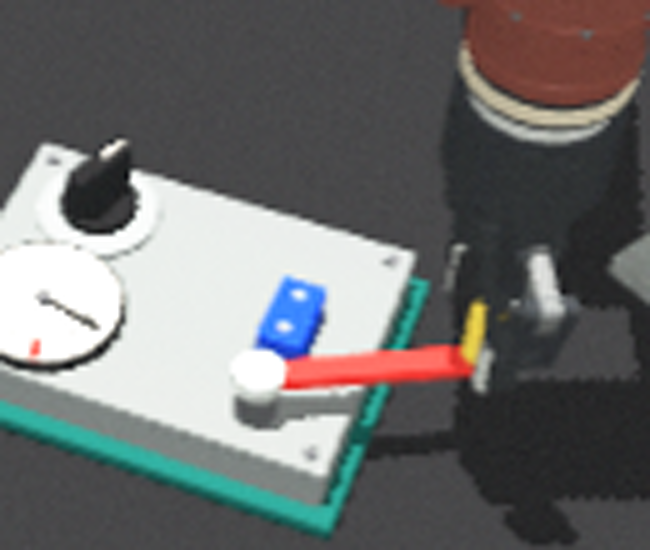

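The block stands seated in the pocket at (290,310); the post at (475,330) lies between the fingers. Closing.

Request:
{"api": "send_rows", "payload": {
  "rows": [
    [1,[0,0,0],0],
    [1,[0,0,0],0],
    [1,[0,0,0],0],
    [1,[0,0,0],0]
  ],
  "newtons": 30
}}

```text
t: 12.85
tool_pos: [0.5563, 0.2443, 0.0831]
tool_rot: [1.753, 2.605, 0.002]
contact_force: [-1.2, -1.4, 4.8]
opening: 0.0152
grip_force: 29.7
```

```bash
cat >> h.py <<'E'
def lev(n=8,end=173.6,H=(595.5,141.3)):
    o=ctrl.get_obs();p=o['tool_pos'][:2]*1000;d=p-H;r=np.hypot(*d);a=np.degrees(np.arctan2(d[1],d[0]));print('r',r.round(1),'angle',a.round(1),'to go',round(end-a,1))
E
python3 -c "
from h import *
to(554,244,78,112);lev()"
```

```text
t 12.85 pos [556.3 244.3  83.1] xdeg 112.11 tilt 0.14 F [-1.2 -1.4  4.8] open 15.2 grip 29.7 q6 -0.09
 turn 0.11 shift after turn [ 0.063 -0.223  0.514] shift without turn [ 0.063 -0.223  0.514]
r 110.2 angle 110.8 to go 62.8
```

Request:
{"api": "send_rows", "payload": {
  "rows": [
    [1,[-0.1,-1.5,-0.2],-8],
    [1,[-0.1,-1.5,0],-8],
    [1,[0,0,0],0]
  ]
}}

```text
t: 13.22
tool_pos: [0.5288, 0.2289, 0.0833]
tool_rot: [-1.377, -2.824, 0.0]
contact_force: [0.1, 0.2, 0.8]
opening: 0.0145
grip_force: 30.1
```

```bash
python3 -c "
from h import *
to(554,244,78,112);lev()"
```

```text
t 13.22 pos [528.8 228.9  83.3] xdeg 128.02 tilt 0.01 F [0.1 0.2 0.8] open 14.5 grip 30.1 q6 -0.38
 turn 16.02 shift after turn [0.46  2.901 0.531] shift without turn [-0.358  2.916  0.531]
r 110.1 angle 127.3 to go 46.3
```

Works well. Continue 5 × 8°.

Request:
{"api": "send_rows", "payload": {
  "rows": [
    [1,[-0.1,-1.5,0],-8],
    [1,[-0.1,-1.5,0],-8],
    [1,[-0.1,-1.5,0],-8],
    [1,[-0.1,-1.5,0],-8],
    [1,[-0.1,-1.5,0],-8],
    [1,[0,0,0],0]
  ]
}}

```text
t: 13.98
tool_pos: [0.4883, 0.1665, 0.0832]
tool_rot: [-0.329, -3.119, 0.001]
contact_force: [-8.2, 0.2, 5.5]
opening: 0.015
grip_force: 30.7
```

```bash
python3 -c "
from h import *
to(554,244,78,112);lev()"
```

```text
t 13.97 pos [488.3 166.5  83.2] xdeg 167.95 tilt 0.32 F [-8.2  0.2  5.5] open 15.0 grip 30.7 q6 -1.18
 turn 55.95 shift after turn [4.723 8.993 0.519] shift without turn [-4.807  8.949  0.519]
r 110.1 angle 166.8 to go 6.8
```

Request:
{"api": "send_rows", "payload": {
  "rows": [
    [1,[0.05,-0.7,0],-4],
    [1,[0,-0.6,0],-3],
    [1,[0,-0.15,0],0],
    [1,[0,0,0],0]
  ]
}}

```text
t: 14.48
tool_pos: [0.486, 0.1531, 0.0832]
tool_rot: [-0.138, -3.134, -0.001]
contact_force: [-6.9, 0.9, 5.1]
opening: 0.0144
grip_force: 30.6
```

```bash
python3 -c "
from h import *
to(554,244,78,112);lev()"
```

```text
t 14.47 pos [486.  153.1  83.2] xdeg 174.94 tilt 0.27 F [-6.9  0.9  5.1] open 14.4 grip 30.6 q6 -1.33
 turn 62.94 shift after turn [5.88  9.715 0.521] shift without turn [-5.977  9.655  0.521]
r 110.2 angle 173.9 to go -0.3
```

Request:
{"api": "send_rows", "payload": {
  "rows": [
    [1,[0.1,-0.2,0],0],
    [1,[0,-0.15,0],0],
    [1,[0,0,0],0]
  ]
}}

```text
t: 14.85
tool_pos: [0.4859, 0.1528, 0.0833]
tool_rot: [-0.139, -3.138, -0.013]
contact_force: [-0.6, 13.4, -1.5]
opening: 0.0146
grip_force: 30.3
```

```bash
python3 -c "
from h import *
to(554,244,78,112);lev()"
```

```text
t 14.85 pos [485.9 152.8  83.3] xdeg 174.93 tilt 0.48 F [-0.6 13.4 -1.5] open 14.6 grip 30.3 q6 -1.33
 turn 62.93 shift after turn [5.904 9.727 0.533] shift without turn [-5.975  9.684  0.533]
r 110.2 angle 174.0 to go -0.4
```

Request:
{"api": "send_rows", "payload": {
  "rows": [
    [5,[0,0,0],0],
    [5,[0,0,0],0],
    [5,[0,0,0],0],
    [5,[0,0,-5],0],
    [5,[0,0,-3],0],
    [5,[0,0,0],0]
  ]
}}

```text
t: 15.6
tool_pos: [0.4882, 0.1492, 0.1668]
tool_rot: [0.135, 3.132, 0.002]
contact_force: [0.9, 0.1, -0.2]
opening: 0.0504
grip_force: 0.0
```

```bash
python3 - <<'E'
from h import *
to(487,28,68,-30)
im=grab('scene');I=cv2.cvtColor(im['frame'],cv2.COLOR_RGB2BGR)
A=cv2.resize(I[150:240,225:355],None,fx=6,fy=6,interpolation=cv2.INTER_CUBIC)
cv2.imwrite('pics/g5.png',A)
E
```

```text
t 15.6 pos [488.2 149.2 166.8] xdeg 175.07 tilt 0.39 F [ 0.9  0.1 -0.2] open 50.4 grip 0.0 q6 -1.33
 turn 25.07 shift after turn [ -5.954 -10.559   9.878] shift without turn [ -0.919 -12.087   9.878]
```

View pics/g5.png

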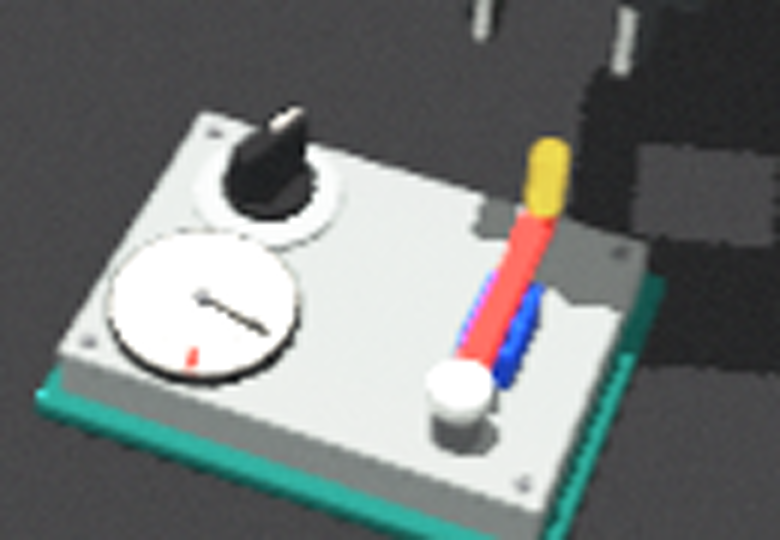

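The lever lies across the pocket over the block (post at (547,175), hinge (460,390)). Needle centre (203,297), tip (267,331), mark (192,357); knob bar's top with its white line runs (270,130)–(300,108).

```bash
python3 - <<'E'
from h import *
im=grab('scene')
f=lambda x,y,z:onplane(im,[[(x+.5)/6-.5+225,(y+.5)/6-.5+150]],z)[0,:2]*1000
an=lambda d:np.degrees(np.arctan2(d[1],d[0])).round(1)
c=f(203,297,.051);print('dial',c,'tip',f(267,331,.051),an(f(267,331,.051)-c),'mark',an(f(192,357,.048)-c),'pred c -> tip',an(f(267,331,.051)-[561,19.5]),an(f(192,357,.048)-[561,19.5]))
print('knob line',f(272,130,.084),f(300,108,.084),an(f(300,108,.084)-f(272,130,.084)),'end from axis',an(f(303,110,.084)-[487,27.8]))
print('post',f(547,150,.1075),'bar far-end dir',an(f(545,215,.0725)-f(470,355,.0725)))
im=grab('top')
g=lambda x,y,z:onplane(im,[[(x+.5)/6-.5+175,(y+.5)/6-.5+170]],z)[0,:2]*1000
print('top knob',an(g(400,415,.084)-g(450,328,.084)),an(g(415,400,.084)-[487,27.8]),g(422,385,.084),'tip',an(g(385,187,.051)-[561,19.5]),'mark',an(g(445,140,.048)-[561,19.5]))
E
```

```text
dial [563.38116319  18.84082381] tip [574.11578842  51.16881881] 71.6 mark 8.3 pred c -> tip 67.5 6.6
knob line [487.27483475  28.49552525] [470.34862548  36.85847834] 153.7 end from axis 145.9
post [488.1670733  151.47957509] bar far-end dir 170.7
top knob 151.5 157.0 [477.9036575   31.57815049] tip 70.8 mark 7.4
```

Request:
{"api": "send_rows", "payload": {
  "rows": [
    [5,[0,0,0],7.7],
    [5,[0,0,0],7.7],
    [5,[0,0,0],7.7],
    [5,[-1.4,-2.7,0],0],
    [5,[-1.4,-2.7,0],0],
    [5,[-1.4,-2.7,0],0],
    [5,[-1.4,-2.7,0],0],
    [5,[0,0,3],0],
    [5,[0,0,2],0],
    [5,[0,0,0],0]
  ]
}}

```text
t: 17.0
tool_pos: [0.4821, 0.0275, 0.1096]
tool_rot: [-0.758, -3.041, 0.002]
contact_force: [0.1, 0.6, 0.3]
opening: 0.0501
grip_force: 0.0
```

Request:
{"api": "send_rows", "payload": {
  "rows": [
    [5,[0,0,0],0],
    [5,[0,0,0],0]
  ]
}}

```text
t: 17.25
tool_pos: [0.4854, 0.0275, 0.1143]
tool_rot: [0.759, 3.047, 0.0]
contact_force: [0.7, 0.7, 1.1]
opening: 0.05
grip_force: 0.0
```

```bash
python3 -c "
from h import *
to(487,28,62,152)"
```

```text
t 17.25 pos [485.4  27.5 114.3] xdeg 152.03 tilt 0.09 F [0.7 0.7 1.1] open 50.0 grip 0.0 q6 -1.18
 turn 0.03 shift after turn [-0.115  0.119  5.227] shift without turn [-0.115  0.119  5.227]
```

Request:
{"api": "send_rows", "payload": {
  "rows": [
    [5,[-0.1,0.1,1.8],0],
    [5,[0,0,1.6],0],
    [5,[0,0,1],0],
    [5,[0,0,0.5],0],
    [5,[0,0,0.3],0],
    [5,[0,0,0],0],
    [1,[0,0,0],0],
    [1,[0,0,0],0],
    [1,[0,0,0],0],
    [1,[0,0,0],0]
  ],
  "newtons": 40
}}

```text
t: 18.5
tool_pos: [0.4865, 0.0278, 0.0619]
tool_rot: [0.759, 3.048, 0.0]
contact_force: [-0.5, -0.2, 2.7]
opening: 0.0131
grip_force: 40.5
```

```bash
python3 -c "
from h import *
to(487,28,62,152);print(ctrl.get_obs()['wrist_torque'])"
```

```text
t 18.5 pos [486.5  27.8  61.9] xdeg 152.02 tilt 0.04 F [-0.5 -0.2  2.7] open 13.1 grip 40.5 q6 -1.18
 turn 0.02 shift after turn [-0.04   0.038 -0.014] shift without turn [-0.04   0.038 -0.014]
[ 0.0217291   0.17827021 -0.00327972]
```

Request:
{"api": "send_rows", "payload": {
  "rows": [
    [1,[0,0,0],8],
    [1,[0,0,0],9],
    [1,[0,0,0],9],
    [1,[0,0,0],9],
    [1,[0,0,0],9],
    [1,[0,0,0],9],
    [1,[0,0,0],9],
    [1,[0,0,0],9],
    [1,[0,0,0],9],
    [1,[0,0,0],0]
  ]
}}

```text
t: 19.75
tool_pos: [0.4881, 0.0285, 0.0619]
tool_rot: [2.541, 1.844, 0.008]
contact_force: [5.9, 2.5, -1.7]
opening: 0.0132
grip_force: 39.8
```

```bash
cat > dial.py <<'E'
from h import *
# needle & mark: intensity around rings on the dial, in each view; world angles about the dial centre
def ring(im,c,z,r,a):
    P=np.c_[c[0]/1000+r/1000*np.cos(a),c[1]/1000+r/1000*np.sin(a),np.full_like(a,z)]
    T=np.array(im['cam_to_world']);q=(P-T[:3,3])@T[:3,:3];s=q[:,:2]/q[:,2:]
    s=s*(1+im['k1']*(s**2).sum(1,keepdims=True))
    u=(s*[im['fx'],im['fy']]+[im['cx'],im['cy']]).astype(np.float32)
    return cv2.remap(im['frame'],u[:,:1],u[:,1:],cv2.INTER_LINEAR)[:,0].astype(float)
def centre(im):
    c=np.array([561.,19.5]); f=cv2.cvtColor(im['frame'],cv2.COLOR_RGB2HSV)
    P=onplane(im,uvs(np.ones(f.shape[:2])),.048)[:,:2]*1000
    m=(np.hypot(*(P-c).T)<55)&(f[...,2].ravel()>238)
    m=big(m.reshape(f.shape[:2])).astype(np.uint8)
    h=cv2.convexHull(np.argwhere(m)[:,::-1].astype(np.int32))[:,0]
    (x,y),r=cv2.minEnclosingCircle((onplane(im,h,.048)[:,:2]*1000).astype(np.float32)); return np.array([x,y]),r
A=np.radians(np.arange(-40,100,.5))
to(487,28,62,46)
for n in('top','scene'):
    im=grab(n);c,r=centre(im);print(n,'centre',c.round(1),round(r,1))
    if abs(r-43)>3: c=np.array([561.,19.5]) if n=='top' else np.array([563.4,18.8])
    D=[np.clip(235-ring(im,c,.051,q,A).max(1),0,None) for q in(14,18,22,25)]
    R=[(lambda k:np.clip(k[:,0]-k[:,1:].max(1)-30,0,None))(ring(im,c,.048,q,A)) for q in(30,33,36)]
    k=lambda w:[round(np.degrees((a*(a0:=np.where(abs(A-A[a.argmax()])<.25,1,0))*1)@A/(a@a0)),1) if a.max()>20 else None for a in w]
    print(' needle',k(D),' mark',k(R))
E
python3 dial.py
```

```text
t 19.75 pos [488.1  28.5  61.9] xdeg 71.95 tilt 0.33 F [ 5.9  2.5 -1.7] open 13.2 grip 39.8 q6 0.22
 turn 25.95 shift after turn [-0.113 -0.044 -0.012] shift without turn [-0.083 -0.089 -0.012]
top centre [585.4   5.1] 24.3
 needle [np.float64(38.4), np.float64(64.6), np.float64(70.3), np.float64(72.9)]  mark [np.float64(11.3), np.float64(10.9), np.float64(9.6)]
scene centre [554.6  16.6] 47.8
 needle [np.float64(23.5), np.float64(22.1), np.float64(21.8), np.float64(22.0)]  mark [np.float64(8.7), np.float64(8.6), np.float64(8.6)]
```

Request:
{"api": "send_rows", "payload": {
  "rows": [
    [1,[0,0,0],9],
    [1,[0,0,0],9],
    [1,[0,0,0],0],
    [1,[0,0,0],0]
  ]
}}

```text
t: 20.35
tool_pos: [0.4885, 0.0283, 0.0619]
tool_rot: [2.798, 1.425, 0.01]
contact_force: [7.6, 3.0, -3.9]
opening: 0.0131
grip_force: 39.6
```

```bash
python3 dial.py
```

```text
t 20.35 pos [488.5  28.3  61.9] xdeg 53.99 tilt 0.38 F [ 7.6  3.  -3.9] open 13.1 grip 39.6 q6 0.53
 turn 7.99 shift after turn [-0.127 -0.087 -0.009] shift without turn [-0.114 -0.104 -0.009]
top centre [585.4   3.7] 20.8
 needle [np.float64(56.1), np.float64(65.2), np.float64(70.3), np.float64(71.9)]  mark [np.float64(88.6), np.float64(7.4), np.float64(8.0)]
scene centre [557.1  13.7] 47.9
 needle [np.float64(12.6), np.float64(13.5), np.float64(13.4), np.float64(11.3)]  mark [np.float64(7.1), np.float64(7.9), np.float64(8.7)]
```

Request:
{"api": "send_rows", "payload": {
  "rows": [
    [1,[0,0,0],6],
    [1,[0,0,0],0],
    [1,[0,0,0],0],
    [5,[0,0,0],0],
    [5,[0,0,0],0],
    [5,[0,0,0],0],
    [5,[0,0,-4],0],
    [5,[0,0,-5],0],
    [5,[-2,5,-2],0],
    [5,[0,0,0],0]
  ]
}}

```text
t: 21.7
tool_pos: [0.5123, -0.0227, 0.1744]
tool_rot: [2.868, 1.272, 0.007]
contact_force: [-0.4, 0.1, -0.7]
opening: 0.0502
grip_force: 0.0
```

Request:
{"api": "send_rows", "payload": {
  "rows": [
    [5,[-6,0,0],0],
    [5,[-6,0,0],0],
    [5,[0,0,0],0]
  ]
}}

```text
t: 22.08
tool_pos: [0.4271, -0.111, 0.1698]
tool_rot: [-2.872, -1.271, 0.003]
contact_force: [-0.1, 0.2, -0.5]
opening: 0.0499
grip_force: 0.0
```

```bash
python3 dial.py; python3 - <<'E'
from h import *
a=grab('top')['frame'][185:225,228:274];b=grab('scene')['frame'][150:240,225:355]
a=cv2.resize(a,None,fx=8,fy=8,interpolation=cv2.INTER_CUBIC);b=cv2.resize(b,None,fx=3.2,fy=3.2,interpolation=cv2.INTER_CUBIC)
b2=cv2.resize(grab('scene')['frame'][180:218,240:280],None,fx=8,fy=8,interpolation=cv2.INTER_CUBIC)
C=np.zeros((600,790,3),np.uint8);C[:a.shape[0],:a.shape[1]]=a;C[:b2.shape[0],400:400+b2.shape[1]]=b2[:, :390];h=600-322;C[322:,:b.shape[1]]=b[:h]
cv2.imwrite('pics/fin.png',C[...,::-1]);print(ctrl.get_obs()['tool_pos'])
E
```

```text
t 22.07 pos [ 427.1 -111.   169.8] xdeg 47.73 tilt 0.13 F [-0.1  0.2 -0.5] open 49.9 grip 0.0 q6 0.31
 turn 1.73 shift after turn [14.157 -5.344 10.784] shift without turn [14.312 -4.913 10.784]
top centre [561.4  19.5] 38.6
 needle [np.float64(9.3), np.float64(9.4), np.float64(9.0), np.float64(9.3)]  mark [None, None, np.float64(8.6)]
scene centre [553.8  19.1] 48.8
 needle [np.float64(12.1), np.float64(6.2), np.float64(7.7), np.float64(8.6)]  mark [np.float64(9.7), np.float64(9.2), np.float64(8.6)]
[ 0.43000763 -0.10867541  0.17103899]
```

View pics/fin.png

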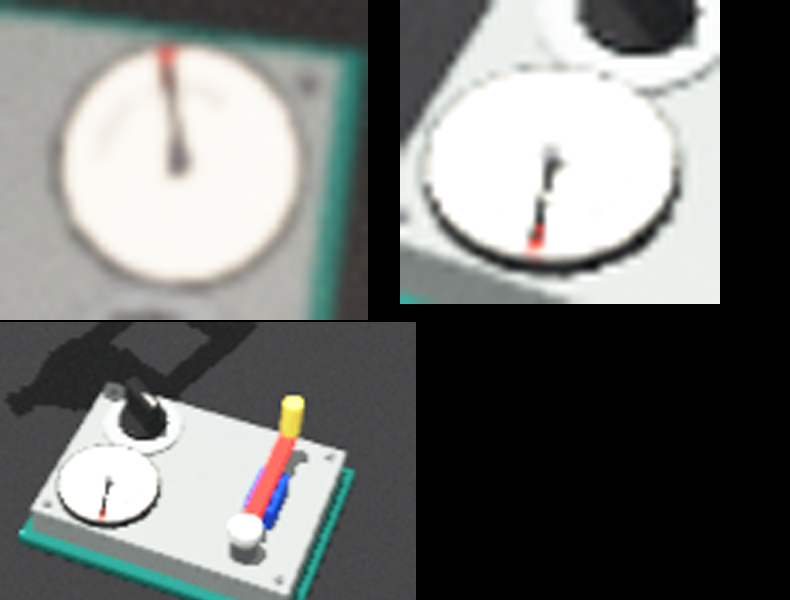

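The needle's tip runs into the red mark in both views: about (167,58) in the top-view crop and (537,235) in the scene crop. The lever is shut over the seated block and the arm is clear.

```bash
python3 -c "
from h import *
print(ctrl.finish_job())"
```

```text
the job is handed in; nothing more can be done
None
```

I handed the job in at about 22 s. The blue specimen is seated fully home, the lever is shut against its stop, the needle's tip is on the red mark, and the other objects were never touched.

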